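# File a weaving form beside its mate in the packed rack

## Task

Put the loose red-tabbed weaving form back into the rack, standing fully down right beside the other red-tabbed form, on the side towards the rack's white-painted end. The row is too tight, so first slide the forms apart to make room there, without lifting any of them out, and lower the loose one in rather than dropping it. Leave all six standing upright in the rack, and leave the yellow-tabbed form, the spray bottle and the tin where they are.

Things in the scene. Friction and masses are not known exactly. Their poses are not given: they have to be found in the camera images.
- rack: Fixed open dark wooden rack, 200 mm (y) by 112 mm (x) outside. Origin: centre of its underside; z up; +y to its WHITE-PAINTED end (robot's left at zero yaw; yaw up to 0.3 rad either way). Inner floor 8 mm above the origin; inner space y -84 to +84, x -48 to +48 mm. Side walls 36 mm high, end boards 60 mm high. Five forms stand in it along y, thickness along y, with gaps of about 0 to 13 mm.
- rack_in (a point): Centre of the rack's inner floor, axes as the rack's. Six forms of 26 mm fill all but 12 mm of its 168 mm length. The order of the row varies, but the black-tabbed form is always nearest the white end. The floor is waxed (friction about 0.25): forms slide along it with a newton or two each and push their neighbours along; held by the tab and pressed down they can lean in the grip.
- form_loose_mid (a point): The loose form, RED tab, upright on the table left or right of the rack: wooden block 90 (x) by 26 (y) by 70 mm high with a centred painted tab on top, 40 (x) by 22 (y) by 40 mm high; about 130 g. Origin: its centre, 55 mm above its underside; shoulders 15 mm and tab top 55 mm above the origin. z up. Looks the same turned by half a turn.
- form_loose_grip (a point): Centre of the loose form's tab, 90 mm above its underside, axes as the form's. Pinched from above across its 40 mm (x) with the fingertips just over the block's shoulders, the fingers stay clear of the neighbours in the rack; the forms of the row can be held and slid the same way.
- form_mate_mid (a point): Form like form_loose_mid, here with a RED tab, standing in the rack. Origin: its centre, 55 mm above its underside; its y is along the rack's y. It is the mate of the loose form; another form always stands on its white-end side.
- form_black_mid (a point): Form like form_loose_mid, here with a BLACK tab, standing in the rack. Origin: its centre, 55 mm above its underside; its y is along the rack's y.
- form_green_mid (a point): Form like form_loose_mid, here with a GREEN tab, standing in the rack. Origin: its centre, 55 mm above its underside; its y is along the rack's y.
- form_blue_mid (a point): Form like form_loose_mid, here with a BLUE tab, standing in the rack. Origin: its centre, 55 mm above its underside; its y is along the rack's y.
- form_grey_mid (a point): Form like form_loose_mid, here with a GREY tab, standing in the rack. Origin: its centre, 55 mm above its underside; its y is along the rack's y.
- form_yellow_mid (a point): Bystander: a loose form like form_loose_mid but with a YELLOW tab, standing on the table on the other side of the rack; leave it where it is. Origin: its centre, 55 mm above its underside.
- sprayer_mid (a point): Bystander: blue spray bottle with white head, 76 mm across and 169 mm high, standing on the table beyond the work. Origin: on its axis, 85 mm up.
- tin_mid (a point): Bystander: closed steel tin, 104 by 79 mm and 50 mm high, on the table beyond the work. Origin: its centre, 25 mm up.
Mind the look-alikes: they are no part of the job. What is shaped like the part that bears form_blue_mid but purple is not meant.

How it is judged:
By the outcome, as a careful person would: the job done as asked, in the order asked, and still so for the second after the job is handed in, with the robot touching nothing.
It also fails if it takes over 54 s, if anything falls off the work surface, if the arm or the gripper's body presses on something with over 40 N, if the wrist force passes 120 N, or if a joint passes its speed limit or range.

## Robot

A 7-joint arm with a two-finger parallel gripper is mounted at the origin on the work surface. World frame = base frame: x ahead of the robot, y to its left, z up, the work surface at z = 0. Lengths are in mm, angles in rad, forces in N, time in s.
With the tool pointing down it reaches from about 400 to 875 mm from the base axis. Payload 4.4 kg.
Tool frame: the origin (TCP) lies on the centre line of the jaws, within the pads' length; the fingertips stand 8 mm ahead of it and the grasp point (between the pads) lies 11 mm behind it; x points along the fingers, z is the direction in which the jaws open and shut, and the axes are right-handed (so a half turn about x gives the same grasp; the last joint's range is limited). The gripper opens to 85 mm and grips with 20 to 120 N. Pads are 22 mm wide; open, the fingers measure 114 mm over their backs; the gripper's body (76 mm by 85 mm) begins 54 mm behind the grasp point. The pads swing forward as they close: fully open they stand 13 mm farther back than shut.
Start: joints at [1.257, 0.628, 0.038, 1.517, -0.027, 0.996, -0.02], TCP at [159.454, -630.153, 239.313] pointing down, gripper open.
Joint ranges: [-3.06, 3.06], [-0.37, 2.12], [-1.25, 1.32], [0.18, 2.47], [-1.1, 4.24], [0.23, 1.98], [-2.94, 2.94]. Speed limits (rad/s): [2.57, 2.57, 3.14, 3.14, 3.14, 3.14, 3.14].

## Interface

Orientations are given as [roll, pitch, yaw] about the fixed x, y, z axes, in that order (R = Rz(yaw) Ry(pitch) Rx(roll)).
In Python, from cell import ctrl, get_image, camera_params gives the robot as it stands. The module is installed in compiled form; this text tells all that it offers.
- The arm moves only by the shell command python3 -m handwheel 'ROWS'. ROWS is text: rows parted by semicolons, each of 7 numbers parted by spaces: the opening, from -1 (shut) to 1 (fully open), then the shift along the tool's x, y, z in mm, then the turn, a rotation vector about the tool's x, y, z in rad. In form: grip x y z wx wy wz; .... A call has 1 to 10 rows; each row shifts and turns the pose as measured when the row begins, along the tool's axes as they then stand; what a row does not reach is not made up. A row lasts 1/10 s, in which the tool goes at most 50 mm and 8.59 degrees, less where a joint would pass 70% of its speed; a pose out of reach is approached as far as the arm can. A call with a gripper value outside its range is refused whole. The fingers move at their own pace and stop on an object; the grip force is fixed at half the most. Time passes only in rows, so rows that do not move let the fingers close. It gives the time, the measured TCP pose, the force and the opening at its end, in the units of the state.
- ctrl.read_state(): the state, without advancing time (a new reading comes with each control period).
- get_image(name): name is "side" or "top"; returns the picture (400x640x3 uint8, blue, green, red); there is no depth.
- camera_params(name): a dict with "fx", "fy", "cx", "cy" (pixels), "k1" (the pictures are not rectified: a ray, as slopes to the right and down, at radius r is drawn at 1 + k1 r^2 times it, then the intrinsics apply), "eye" and "orientation" of the camera in the world. Camera axes: x right, y up, looking along -z (the intrinsics and any distortion apply to the point x, -y, -z); pixel columns grow to the right and rows downward; lengths in mm; the calibration is good to about 2 mm. A picture is of the moment at which its call begins. camera_params takes no time and is no camera call.
- ctrl.finish_job(): hands the job in, once; it reports no verdict.
The state is a dict: "clock": time; "qpos": joint angles; "qd": joint speeds; "tau": joint torques, N m; "eef_pos": TCP position; "tool_rot": TCP orientation; "force": force on the tool from outside, world axes, zero at the start; "torque": the same for the moment, N m; "width": finger opening in mm.
Only numpy, scipy, OpenCV 4.12 (cv2) and the standard library are available. Lean on these libraries where they do the work, as an engineer would, in place of code of your own. Each camera call takes 0.05 s, during which the arm holds its last target.

## Working session

There is one attempt and no reset: what is moved stays moved. The work goes in short steps, Python scripts to look and compute and a shell command to move; the robot and the scene stay as the last step left them, time stands still between calls to the robot, and variables do not carry over. Pictures are saved under pics/ and viewed, and the job is handed in when it is done.

```bash
mkdir -p pics
python3 - <<'E'
from cell import ctrl,get_image,camera_params
import cv2
for n in("side","top"):
    cv2.imwrite(f"pics/{n}0.png",get_image(n)); print(n,camera_params(n))
print(ctrl.read_state())
E
```

```text
side {'fx': 361.8078406612813, 'fy': 361.8078406612813, 'cx': 327.01784318860655, 'cy': 194.07543108195088, 'k1': -0.02709435004747101, 'eye': array([386.96828297, 567.33052662, 493.54578652]), 'orientation': array([ 0.96372902, -0.01303067, -2.6911575 ])}
top {'fx': 379.76191804911093, 'fy': 379.76191804911093, 'cx': 319.6210501790187, 'cy': 195.5649991792345, 'k1': -0.005332550772140377, 'eye': array([ 485.17509009,  -21.86157665, 1086.8714165 ]), 'orientation': array([ 0.15845337,  0.00858561, -1.55577605])}
{'clock': 0.1, 'qpos': array([ 1.25721606,  0.62921427,  0.03843093,  1.51823792, -0.02699552,
        0.99629551, -0.02002137]), 'qd': array([ 0.00119114, -0.00064516, -0.00083064, -0.00246366,  0.00052012,
        0.00046262,  0.00048728]), 'tau': array([ 3.06316084e-03, -5.64539909e+01,  1.23069115e+00, -1.93975621e+01,
        1.14043415e-02,  5.41675559e-03, -2.50975995e-05]), 'eef_pos': array([ 159.3228117 , -629.63008782,  238.51590953]), 'tool_rot': array([-3.1359568 ,  1.56915868,  1.82420539]), 'force': array([ 0.32026119, -0.1287938 ,  0.28410714]), 'torque': array([-0.05391704,  0.00569252,  0.01020969]), 'width': 84.8161587731379}
```

View pics/side0.png

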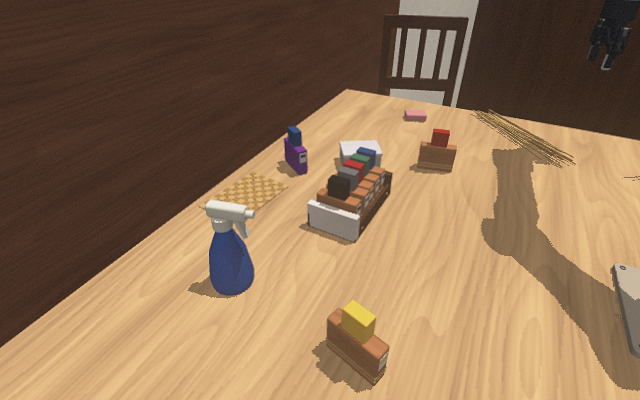

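View pics/top0.png

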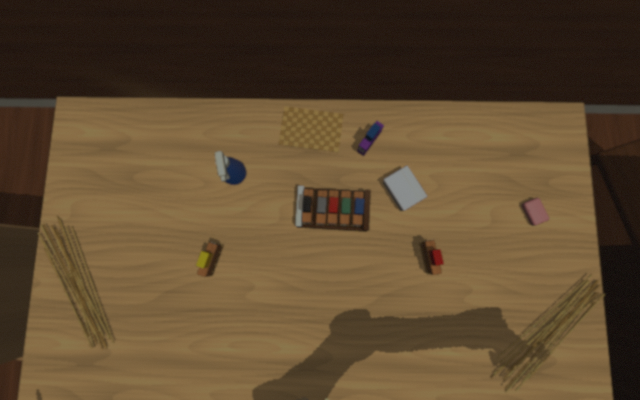

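Side view: rack with white end at (333,220), row black (340,186), grey, red, green, blue; loose red form at (438,150), yellow at (357,330), tin behind the rack, and a purple look-alike block at (296,150). Top view: white end (299,206), tabs black (308,205), grey (321,205), red mate (333,205), green (346,205), blue (359,206), loose red (436,257), yellow (205,259), tin (405,188), purple block (370,137).

Red candidates in the top view: mate in the rack (333,205), the loose one (436,257), and a flat pink block (536,211), which is not a form. My choice is (436,257). Next I measure and take a close crop.

```bash
cat > h.py <<'E'
import numpy as np,cv2
from scipy.spatial.transform import Rotation as Rn
from cell import ctrl,get_image,camera_params
def cam(n):
    p=camera_params(n);K=np.array([[p['fx'],0,p['cx']],[0,p['fy'],p['cy']],[0,0,1]]);D=np.array([p['k1'],0,0,0,0.])
    return p['eye'],Rn.from_euler('xyz',p['orientation']).as_matrix(),K,D
def plane(n,uv,z):
    e,R,K,D=cam(n);q=cv2.undistortPoints(np.array(uv,float).reshape(-1,1,2),K,D).reshape(-1,2)
    d=np.c_[q[:,0],-q[:,1],-np.ones(len(q))]@R.T
    return e+d*((z-e[2])/d[:,2])[:,None]
def proj(n,X):
    e,R,K,D=cam(n);c=(np.atleast_2d(X)-e)@R;c=c*[1,-1,-1]
    return cv2.projectPoints(c,np.zeros(3),np.zeros(3),K,D)[0].reshape(-1,2)
def crop(n,u0,v0,u1,v1,s,f,im=None):
    im=get_image(n) if im is None else im
    cv2.imwrite(f,cv2.resize(im[v0:v1,u0:u1],None,fx=s,fy=s,interpolation=cv2.INTER_CUBIC));return im
def st():
    s=ctrl.read_state();R=Rn.from_euler('xyz',s['tool_rot']).as_matrix()
    print('t',s['clock'],'pos',s['eef_pos'].round(1),'F',s['force'].round(1),'w',round(s['width'],1),'\nR(cols tool xyz)\n',R.round(3));return s,R
E
python3 - <<'E'
from h import *
im=cv2.imread('pics/top0.png');crop('top',285,175,455,285,4.7,'pics/topc0.png',im)
s=cv2.imread('pics/side0.png');crop('side',290,110,470,245,4.4,'pics/sidec0.png',s)
st()
E
```

```text
t 0.1 pos [ 159.3 -629.6  238.5] F [ 0.3 -0.1  0.3] w 84.8 
R(cols tool xyz)
 [[-0.     0.969  0.245]
 [ 0.002  0.245 -0.969]
 [-1.    -0.    -0.002]]
```

View pics/topc0.png

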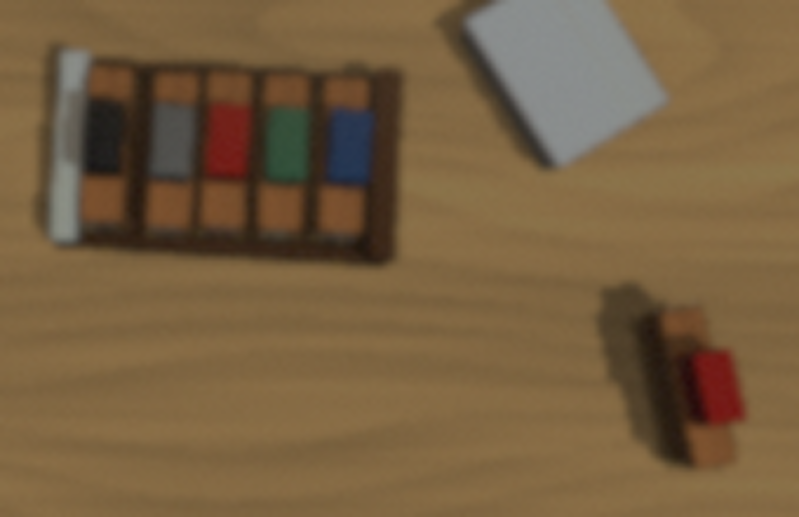

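View pics/sidec0.png

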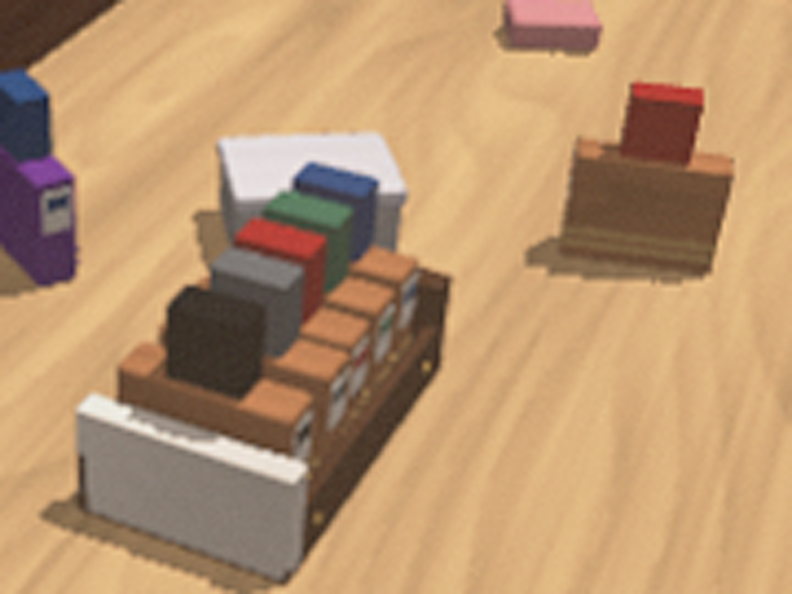

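The crops confirm the loose red form at crop (715,385), clear of the rack, and the mate at (228,142), with grey on its white-end side. Next I measure positions.

```bash
cat >> h.py <<'E'
def masks(im):
    h=cv2.cvtColor(im,cv2.COLOR_BGR2HSV);H,S,V=cv2.split(h)
    return dict(red=((H<6)|(H>174))&(S>170)&(V>100),green=(H>60)&(H<95)&(S>70)&(V>50),blue=(H>105)&(H<125)&(S>110)&(V>60),yellow=(H>25)&(H<33)&(S>200)&(V>100))
def blobs(n,im,amin=40):
    for c,m in masks(im).items():
        m=m.astype(np.uint8)
        k,l,s,ce=cv2.connectedComponentsWithStats(m)
        for i in range(1,k):
            if s[i,4]>=amin:
                pts=cv2.findContours((l==i).astype(np.uint8),cv2.RETR_EXTERNAL,cv2.CHAIN_APPROX_NONE)[0][0]
                yield c,ce[i],s[i,4],cv2.minAreaRect(pts),pts
E
python3 - <<'E'
from h import *
im=cv2.imread('pics/top0.png')
for c,ce,a,r,p in blobs('top',im):
    for z in(110,118):
        q=cv2.boxPoints(r);w=plane('top',q,z)[:,:2]
        e=[w[1]-w[0],w[2]-w[1]];L=[np.hypot(*v)for v in e];d=e[int(np.argmax(L))]
        print(c,ce.round(1),a,'z',z,plane('top',[ce],z)[0].round(1),'size',np.round(L,0),'yaw',round(float(np.arctan(-d[1]/d[0]) if 0 else np.arctan2(*d[::-1])),3))
# rack walls: white end & hsv samples
h=cv2.cvtColor(im,cv2.COLOR_BGR2HSV)
for u,v in((307,205),(321,205),(333,205),(346,206),(359,207),(299,205),(309,191),(314,205)): print(u,v,h[v,u],im[v,u])
print(im[205,292:372].sum(1)//3)
# rack outside corners (z60 white end corners) from crop pixels
c=np.array([[62,50],[92,52],[50,240],[78,243],[402,72],[392,262]])/4.7+[285,175]
print(plane('top',c,60).round(1))
E
```

```text
red [333.1 204.2] 100 z 110 [619.  -46.5 110. ] size [37. 18.] yaw 0.011
red [333.1 204.2] 100 z 118 [617.9 -46.3 118. ] size [36. 18.] yaw 0.011
red [437.7 257. ] 100 z 110 [ 487.6 -312.8  110. ] size [17. 36.] yaw -2.926
red [437.7 257. ] 100 z 118 [ 487.6 -310.4  118. ] size [17. 36.] yaw -2.926
green [345.6 205.9] 99 z 110 [614.8 -78.9 110. ] size [18. 34.] yaw -3.139
green [345.6 205.9] 99 z 118 [613.8 -78.5 118. ] size [18. 34.] yaw -3.139
blue [373.3 130.7] 97 z 110 [ 818.7 -152.2  110. ] size [37. 20.] yaw -0.653
blue [373.3 130.7] 97 z 118 [ 816.  -151.1  118. ] size [37. 20.] yaw -0.653
blue [234.6 171.8] 232 z 110 [701.6 214.  110. ] size [39. 60.] yaw -3.006
blue [234.6 171.8] 232 z 118 [699.8 212.  118. ] size [38. 60.] yaw -3.006
blue [359.  206.2] 90 z 110 [ 614.7 -113.6  110. ] size [18. 31.] yaw 3.139
blue [359.  206.2] 90 z 118 [ 613.6 -112.9  118. ] size [18. 31.] yaw 3.139
yellow [202.9 259.3] 83 z 110 [472.9 283.6 110. ] size [35. 17.] yaw -0.305
yellow [202.9 259.3] 83 z 118 [473.  281.1 118. ] size [35. 17.] yaw -0.305
307 205 [18 38 34] [29 32 34]
321 205 [30 13 81] [77 81 81]
333 205 [  2 193 116] [ 28  33 116]
346 206 [67 87 79] [58 79 52]
359 207 [109 135  81] [81 54 38]
299 205 [ 19  35 102] [ 88  97 102]
309 191 [ 13 153 110] [ 44  73 110]
314 205 [ 14 134  42] [20 30 42]
[ 97  82  70  69  87 108 106  95  93  84  63  39  29  29  30  31  33  29
  33  38  37  30  30  29  38  55  71  77  78  79  78  79  76  69  52  43
  44  50  54  56  55  59  57  56  54  51  41  36  36  45  55  60  63  62
  63  63  63  57  48  43  40  39  41  45  53  57  58  59  58  58  53  50
  45  43  43  44  49  64  86  99]
[[ 676.    48.8   60. ]
 [ 675.    31.2   60. ]
 [ 564.7   53.    60. ]
 [ 563.2   36.9   60. ]
 [ 665.6 -149.9   60. ]
 [ 554.9 -143.5   60. ]]
```

```bash
cat >> h.py <<'E'
RC=np.array([615.3,-47.9]);YAW=-0.05
UX=np.array([np.cos(YAW),np.sin(YAW)]);UY=np.array([-np.sin(YAW),np.cos(YAW)])
def rk(p): d=np.asarray(p)[...,:2]-RC; return np.round(np.stack([d@UX,d@UY],-1),1)
def wr(x,y): return (RC+x*UX+y*UY).round(1)
def go(p,az):
    "shift & turn needed, in tool axes now, and count of rows"
    s,R=st();d=R.T@(np.array(p)-s['eef_pos']);phi=np.arctan2(R[1,2],R[0,2])
    t=(az-phi+np.pi/2)%np.pi-np.pi/2   # half turn equivalent
    print('shift tool',d.round(1),'turn about tool x',round(-t,3),'dist',round(np.linalg.norm(d),1))
E
python3 - <<'E'
from h import *
im=cv2.imread('pics/top0.png')
print('grey',rk(plane('top',[[321.3,204.8]],118)),'row',rk(plane('top',[[333.1,204.2],[345.6,205.9],[359,206.2]],118)))
b=np.array([[105,137],[174,142],[229,142],[288,145],[350,147]])/4.7+[285,175]
print('eye',rk(plane('top',b,118)))
sh=np.array([[110,77],[104,200],[177,86],[168,207],[231,86],[224,210],[288,88],[282,212],[348,92],[340,215]])/4.7+[285,175]
print('shoulders',rk(plane('top',sh,78)).tolist())
# side: tab top centers
t=np.array([[215,303],[258,272],[282,240],[308,210],[336,181]])/4.4+[290,110]
print('side',rk(plane('side',t,118)).tolist())
t=np.array([[666,95]])/4.4+[290,110];print(plane('side',t,110))
print('targets',wr(0,32))
go([*wr(0,32),180],YAW)
E
```

```text
grey [[-1.1 32. ]] row [[  2.4   1.8]
 [  0.1 -30.5]
 [  1.5 -64.9]]
eye [[ -1.7  68. ]
 [ -2.   30.1]
 [ -0.1   0. ]
 [  0.3 -32.3]
 [  1.4 -66.1]]
shoulders [[38.5, 69.5], [-32.3, 68.0], [35.7, 30.9], [-34.0, 31.5], [37.7, -0.0], [-33.6, -0.3], [38.6, -32.6], [-32.7, -33.1], [38.5, -67.0], [-32.3, -65.9]]
side [[1.2, 69.5], [-3.7, 36.4], [-0.9, 4.6], [0.5, -27.9], [0.6, -62.2]]
[[ 486.56480129 -309.24649689  110.        ]]
targets [616.9 -15.9]
t 0.1 pos [ 159.3 -629.6  238.5] F [ 0.3 -0.1  0.3] w 84.8 
R(cols tool xyz)
 [[-0.     0.969  0.245]
 [ 0.002  0.245 -0.969]
 [-1.    -0.    -0.002]]
shift tool [  59.3  594.1 -482.7] turn about tool x -1.273 dist 767.8
```

```bash
python3 -m handwheel '1 0 46 0 -0.07 0 0;1 0 46 0 -0.07 0 0;1 0 46 0 -0.07 0 0;1 0 46 0 -0.07 0 0;1 0 46 0 -0.07 0 0;1 0 46 0 -0.07 0 0;1 0 46 0 -0.07 0 0;1 0 46 0 -0.07 0 0;1 0 46 0 -0.07 0 0;1 0 46 0 -0.07 0 0'
python3 -c "
from h import *
go([*wr(0,32),180],YAW)"
```

```text
clock: 1.1
eef_pos: [541.6, -386.0, 230.1]
tool_rot: [-2.745, 1.558, 2.923]
force: [0.2, -0.4, -0.1]
width: 85.5
t 1.1 pos [ 541.6 -386.   230.1] F [ 0.2 -0.4 -0.1] w 85.5 
R(cols tool xyz)
 [[-0.012  0.577  0.817]
 [ 0.003  0.817 -0.577]
 [-1.    -0.005 -0.011]]
shift tool [  50.1  345.9 -151.5] turn about tool x -0.565 dist 381.0
```

```bash
python3 -m handwheel '1 0 42 -5 -0.065 0 0;1 0 42 -5 -0.065 0 0;1 0 42 -5 -0.065 0 0;1 0 42 -5 -0.065 0 0;1 0 42 -5 -0.065 0 0;1 0 42 -5 -0.065 0 0;1 0 42 -5 -0.065 0 0;1 0 42 -5 -0.065 0 0;1 0 30 -5 -0.04 0 0;1 0 0 0 0 0 0'
python3 -c "
from h import *
go([*wr(0,32),150],YAW);s,R=st();im=crop('top',265,155,405,255,5.5,'pics/a1.png')"
```

```text
clock: 2.1
eef_pos: [627.6, -6.5, 225.1]
tool_rot: [2.578, 1.55, 2.561]
force: [0.2, 0.7, 0.6]
width: 85.1
t 2.1 pos [627.6  -6.5 225.1] F [0.2 0.7 0.6] w 85.1 
R(cols tool xyz)
 [[-0.017  0.017  1.   ]
 [ 0.011  1.    -0.016]
 [-1.     0.011 -0.017]]
shift tool [ 75.2 -10.4  -9.3] turn about tool x 0.034 dist 76.4
t 2.1 pos [627.6  -6.5 225.1] F [0.2 0.7 0.6] w 85.1 
R(cols tool xyz)
 [[-0.017  0.017  1.   ]
 [ 0.011  1.    -0.016]
 [-1.     0.011 -0.017]]
```

View pics/a1.png

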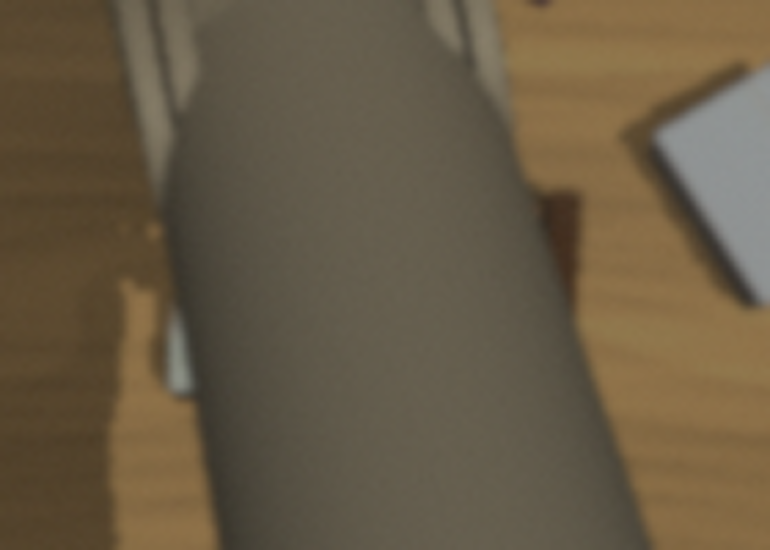

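```bash
cat >> h.py <<'E'
def go(p,az):
    s,R=st();d=R.T@(np.array(p)-s['eef_pos']);phi=np.arctan2(R[1,2],R[0,2])
    az=phi+(az-phi+np.pi/2)%np.pi-np.pi/2
    T=np.array([[0,-np.sin(az),np.cos(az)],[0,np.cos(az),np.sin(az)],[-1,0,0]]).astype(float)
    print('shift tool',d.round(1),'turn',Rn.from_matrix(R.T@T).as_rotvec().round(3),'dist',round(np.linalg.norm(d),1),'rack',rk(s['eef_pos']))
E
python3 -m handwheel '1 25 -3 -3 0.034 -0.017 -0.011;1 25 -4 -3 0 0 0;1 25 -3 -3 0 0 0;1 0 0 0 0 0 0'
python3 -c "
from h import *
go([*wr(0,32),150],YAW);im=crop('side',260,90,430,250,3.7,'pics/a2.png')"
```

```text
clock: 2.55
eef_pos: [618.4, -25.9, 147.8]
tool_rot: [-1.343, 1.563, -1.405]
force: [-0.8, -0.5, -0.4]
width: 85.9
t 2.55 pos [618.4 -25.9 147.8] F [-0.8 -0.5 -0.4] w 85.9 
R(cols tool xyz)
 [[ 0.001  0.062  0.998]
 [-0.008  0.998 -0.062]
 [-1.    -0.008  0.002]]
shift tool [-2.3  9.8 -2.1] turn [-0.012  0.002  0.008] dist 10.3 rack [ 2.  22.2]
```

View pics/a2.png

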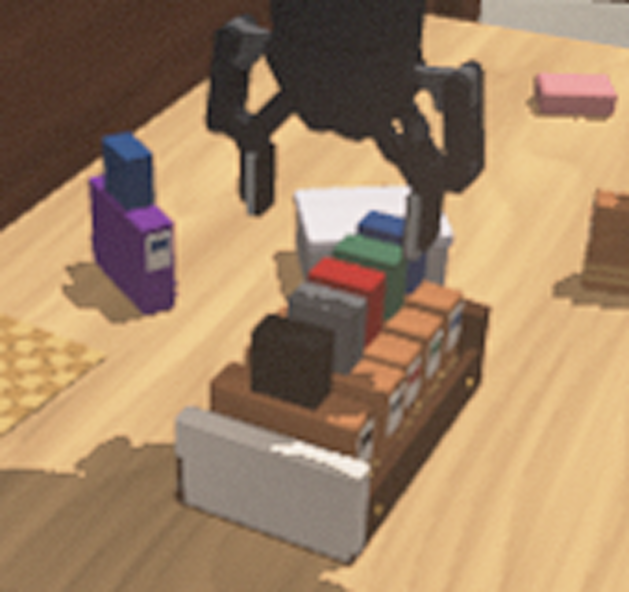

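The open gripper is above the row, fingers at crop (258,185) and (423,225), either side of the tabs. Next I centre it over grey and go down.

```bash
python3 -m handwheel '1 0 10 -2 -0.012 0.002 0.008;1 0 0 0 0 0 0;1 0 0 0 0 0 0'
python3 -c "
from h import *
go([*wr(0,32),91],YAW)"
```

```text
clock: 2.9
eef_pos: [621.5, -16.1, 152.8]
tool_rot: [0.119, 1.562, 0.067]
force: [0.2, 0.4, 0.6]
width: 85.4
t 2.9 pos [621.5 -16.1 152.8] F [0.2 0.4 0.6] w 85.4 
R(cols tool xyz)
 [[ 0.009  0.052  0.999]
 [ 0.001  0.999 -0.052]
 [-1.     0.001  0.009]]
shift tool [61.8 -0.1 -5.1] turn [-0.002  0.009 -0.001] dist 62.0 rack [ 4.6 32.1]
```

```bash
python3 -m handwheel '1 20 0 -2 0 0.009 0;1 20 0 -2 0 0 0;1 10 0 -1 0 0 0;1 0 0 0 0 0 0;1 0 0 0 0 0 0'
python3 -c "
from h import *
go([*wr(0,32),91],YAW);im=crop('side',260,90,430,250,3.7,'pics/a3.png')"
```

```text
clock: 3.4
eef_pos: [618.4, -15.3, 101.8]
tool_rot: [0.345, 1.567, 0.293]
force: [1.0, 0.1, 0.7]
width: 85.5
t 3.4 pos [618.4 -15.3 101.8] F [1.  0.1 0.7] w 85.5 
R(cols tool xyz)
 [[ 0.004  0.051  0.999]
 [ 0.001  0.999 -0.051]
 [-1.     0.001  0.004]]
shift tool [10.8 -0.7 -1.6] turn [-0.001  0.004 -0.001] dist 10.9 rack [ 1.5 32.7]
```

View pics/a3.png

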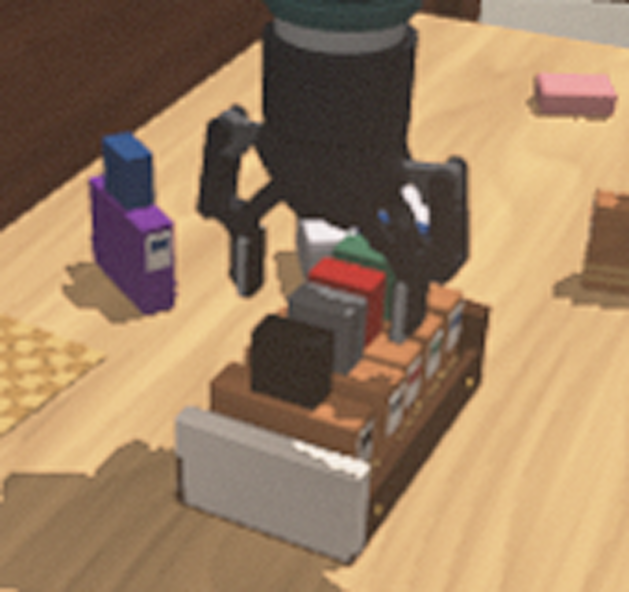

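```bash
python3 -c "
from h import *
for y in(0,16,32):
  for z in(94,107): print(y,z,[((proj('side',[*wr(sx*43,y),z])[0]-[260,90])*3.7).round() for sx in(-1,1)])
for y in (0,32): print('tab top ctr',y,((proj('side',[*wr(0,y),118])[0]-[260,90])*3.7).round())
"
```

```text
0 94 [array([417., 328.]), array([281., 289.])]
0 107 [array([419., 308.]), array([282., 270.])]
16 94 [array([406., 342.]), array([268., 301.])]
16 107 [array([408., 322.]), array([269., 282.])]
32 94 [array([395., 356.]), array([255., 314.])]
32 107 [array([396., 336.]), array([255., 294.])]
tab top ctr 0 [350. 272.]
tab top ctr 32 [325. 297.]
```

Tips at crop (402,335) and (248,292) match rack y=32, i.e. in line with grey. Now lower and close.

```bash
python3 -m handwheel '1 10 -1 -1 0 0 0;1 0 0 0 0 0 0;-1 0 0 0 0 0 0;-1 0 0 0 0 0 0;-1 0 0 0 0 0 0;-1 0 0 0 0 0 0;-1 0 0 0 0 0 0;-1 0 0 0 0 0 0'
python3 -c "
from h import *
go([*wr(0,45),91],YAW);im=crop('side',260,90,430,250,3.7,'pics/a4.png')"
```

```text
clock: 4.25
eef_pos: [618.9, -16.5, 93.1]
tool_rot: [0.196, 1.563, 0.144]
force: [0.3, 0.1, -1.7]
width: 39.1
t 4.25 pos [618.9 -16.5  93.1] F [ 0.3  0.1 -1.7] w 39.1 
R(cols tool xyz)
 [[ 0.008  0.052  0.999]
 [ 0.001  0.999 -0.052]
 [-1.     0.002  0.008]]
shift tool [ 2.2 13.4 -2.1] turn [-0.002  0.008 -0.002] dist 13.7 rack [ 2.  31.6]
```

View pics/a4.png

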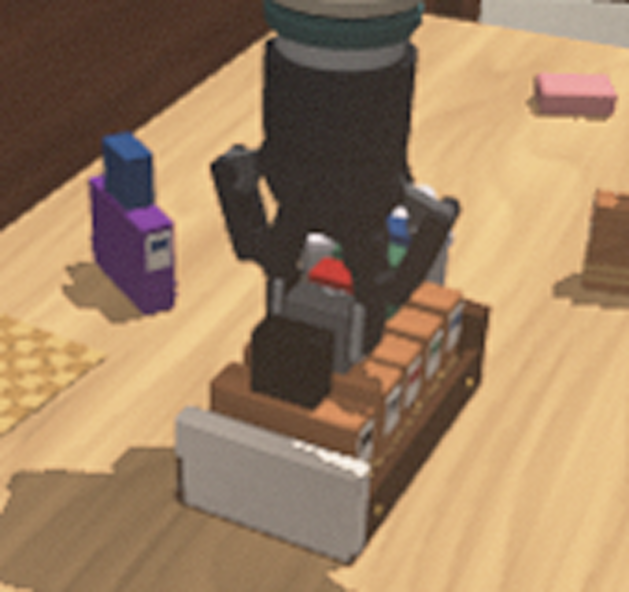

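Grey is held (39.1 mm, pads on the grey tab at crop (318,320)). Now slide it towards the white end.

```bash
python3 -m handwheel '-1 0 3 0 0 0 0;-1 0 3 0 0 0 0;-1 0 3 0 0 0 0;-1 0 0 0 0 0 0'
python3 -c "
from h import *
go([*wr(0,45),92],YAW)"
python3 -m handwheel '-1 0 3 0 0 0 0;-1 0 2 0 0 0 0;-1 0 0 0 0 0 0'
python3 -c "
from h import *
go([*wr(0,45),92],YAW)"
```

```text
clock: 4.7
eef_pos: [619.2, -6.8, 93.1]
tool_rot: [0.178, 1.563, 0.126]
force: [0.9, 0.1, -1.1]
width: 39.1
t 4.7 pos [619.2  -6.8  93.1] F [ 0.9  0.1 -1.1] w 39.1 
R(cols tool xyz)
 [[ 0.007  0.052  0.999]
 [ 0.001  0.999 -0.052]
 [-1.     0.001  0.007]]
shift tool [ 1.1  3.7 -1.9] turn [-0.002  0.007 -0.001] dist 4.3 rack [ 1.9 41.3]
clock: 5.0
eef_pos: [619.5, -3.1, 93.1]
tool_rot: [-0.168, 1.564, -0.22]
force: [1.0, -1.1, -1.2]
width: 39.1
t 5.0 pos [619.5  -3.1  93.1] F [ 1.  -1.1 -1.2] w 39.1 
R(cols tool xyz)
 [[ 0.007  0.052  0.999]
 [-0.002  0.999 -0.052]
 [-1.    -0.001  0.007]]
shift tool [ 1.1 -0.  -2. ] turn [-0.002  0.007  0.001] dist 2.3 rack [ 1.9 45. ]
```

Keep nudging until contact is clear.

```bash
python3 -m handwheel '-1 0 2 0 0 0 0;-1 0 1 0 0 0 0;-1 0 0 0 0 0 0'
python3 -c "
from h import *
go([*wr(0,45),92],YAW);im=crop('side',260,90,430,250,3.7,'pics/a5.png')"
```

```text
clock: 5.3
eef_pos: [619.5, -3.0, 93.1]
tool_rot: [-0.639, 1.562, -0.692]
force: [-0.2, -1.8, -0.9]
width: 39.3
t 5.3 pos [619.5  -3.   93.1] F [-0.2 -1.8 -0.9] w 39.3 
R(cols tool xyz)
 [[ 0.007  0.053  0.999]
 [-0.005  0.999 -0.053]
 [-1.    -0.005  0.007]]
shift tool [ 1.1 -0.1 -2. ] turn [-0.003  0.007  0.005] dist 2.3 rack [ 2. 45.]
```

View pics/a5.png

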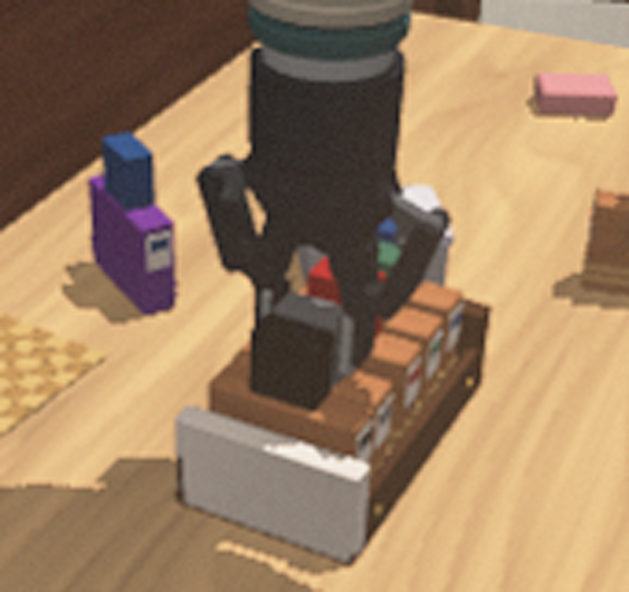

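```bash
python3 -m handwheel '-1 0 5 0 0 0 0'
python3 -m handwheel '-1 0 0 0 0 0 0;-1 0 0 0 0 0 0'
python3 -c "
from h import *
go([*wr(0,45),92],YAW)"
```

```text
clock: 5.45
eef_pos: [619.5, -2.3, 93.3]
tool_rot: [-1.056, 1.558, -1.109]
force: [0.1, -15.8, 4.6]
width: 39.0
clock: 5.65
eef_pos: [619.4, -2.8, 93.2]
tool_rot: [-1.098, 1.558, -1.153]
force: [0.6, -1.5, -0.6]
width: 38.9
t 5.65 pos [619.4  -2.8  93.2] F [ 0.6 -1.5 -0.6] w 38.9 
R(cols tool xyz)
 [[ 0.005  0.055  0.998]
 [-0.012  0.998 -0.055]
 [-1.    -0.011  0.006]]
shift tool [ 1.2 -0.3 -1.9] turn [-0.005  0.006  0.011] dist 2.3 rack [ 1.8 45.2]
```

Firm stop at 15.8 N, so grey and black are hard against the white end. Release, then move to the red mate.

```bash
python3 -m handwheel '1 0 0 0 -0.005 0.006 0.011;1 0 0 0 0 0 0;1 0 0 0 0 0 0;1 -6 0 -2 0 0 0;1 0 -14 0 0 0 0;1 0 -15 0 0 0 0;1 0 -14 0 0 0 0;1 0 0 0 0 0 0;1 0 0 0 0 0 0'
python3 -c "
from h import *
go([*wr(0,1),91],YAW);im=crop('side',260,90,430,250,3.7,'pics/a6.png')"
```

```text
clock: 6.55
eef_pos: [615.5, -46.5, 99.9]
tool_rot: [1.403, 1.565, 1.353]
force: [-0.1, 0.6, 0.1]
width: 85.2
t 6.55 pos [615.5 -46.5  99.9] F [-0.1  0.6  0.1] w 85.2 
R(cols tool xyz)
 [[ 0.001  0.049  0.999]
 [ 0.005  0.999 -0.049]
 [-1.     0.005  0.001]]
shift tool [ 8.9 -0.4 -0.2] turn [ 0.001  0.001 -0.005] dist 8.9 rack [0.1 1.4]
```

View pics/a6.png

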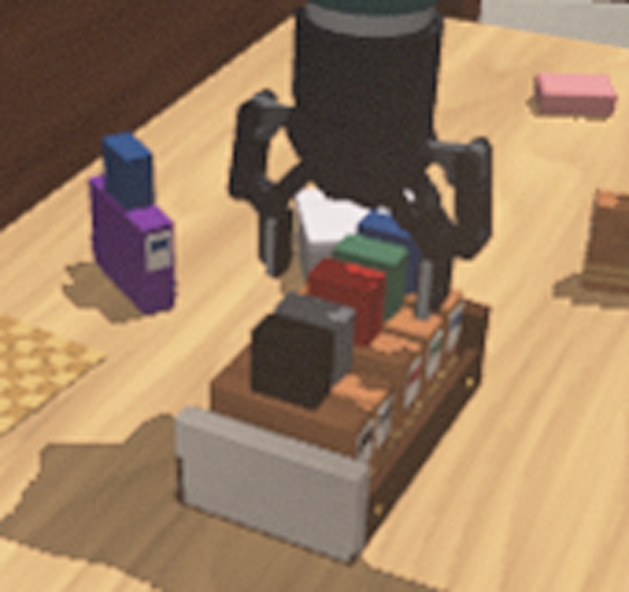

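Grey is now against black; the gripper straddles the red mate (tips at crop (424,312), (275,272), matching y≈0). Lower, close and slide the other way.

```bash
python3 -m handwheel '1 8 0 0 0 0 -0.005;1 0 0 0 0 0 0;-1 0 0 0 0 0 0;-1 0 0 0 0 0 0;-1 0 0 0 0 0 0;-1 0 0 0 0 0 0;-1 0 0 0 0 0 0;-1 0 0 0 0 0 0'
python3 -c "
from h import *
go([*wr(0,-19),91],YAW)"
```

```text
clock: 7.4
eef_pos: [615.6, -43.8, 90.8]
tool_rot: [1.101, 1.57, 1.056]
force: [0.8, -0.6, -0.3]
width: 39.2
t 7.4 pos [615.6 -43.8  90.8] F [ 0.8 -0.6 -0.3] w 39.2 
R(cols tool xyz)
 [[ 0.001  0.046  0.999]
 [ 0.001  0.999 -0.046]
 [-1.     0.001  0.001]]
shift tool [ -0.2 -23.1  -0.1] turn [ 0.004  0.001 -0.001] dist 23.1 rack [0.1 4.1]
```

```bash
python3 -m handwheel '-1 0 -4 0 0.004 0 0;-1 0 -4 0 0 0 0;-1 0 -4 0 0 0 0;-1 0 -4 0 0 0 0;-1 0 0 0 0 0 0'
python3 -c "
from h import *
go([*wr(0,-19),91],YAW)"
python3 -m handwheel '-1 0 -3 0 0 0 0;-1 0 -3 0 0 0 0;-1 0 -2 0 0 0 0'
python3 -m handwheel '-1 0 0 0 0 0 0'
python3 -c "
from h import *
go([*wr(0,-19),91],YAW)"
```

```text
clock: 7.9
eef_pos: [614.7, -60.8, 90.8]
tool_rot: [1.283, 1.569, 1.233]
force: [0.6, -0.5, 0.1]
width: 39.0
t 7.9 pos [614.7 -60.8  90.8] F [ 0.6 -0.5  0.1] w 39.0 
R(cols tool xyz)
 [[ 0.001  0.05   0.999]
 [ 0.002  0.999 -0.05 ]
 [-1.     0.002  0.001]]
shift tool [-0.2 -6.1 -0. ] turn [-0.     0.001 -0.002] dist 6.1 rack [  0.1 -13. ]
clock: 8.2
eef_pos: [614.4, -64.7, 90.9]
tool_rot: [1.493, 1.563, 1.446]
force: [-0.3, 4.7, -0.2]
width: 39.1
clock: 8.3
eef_pos: [614.4, -64.5, 90.9]
tool_rot: [1.493, 1.563, 1.446]
force: [0.7, 0.5, -0.7]
width: 39.1
t 8.3 pos [614.4 -64.5  90.9] F [ 0.7  0.5 -0.7] w 39.1 
R(cols tool xyz)
 [[ 0.001  0.047  0.999]
 [ 0.008  0.999 -0.047]
 [-1.     0.008  0.001]]
shift tool [-0.1 -2.4  0.1] turn [ 0.003  0.001 -0.008] dist 2.4 rack [ -0.1 -16.7]
```

```bash
python3 -m handwheel '-1 0 -5 0 0.003 0 -0.008'
python3 -m handwheel '-1 0 0 0 0 0 0;-1 0 0 0 0 0 0'
python3 -c "
from h import *
go([*wr(0,-19),91],YAW);im=crop('side',260,90,430,250,3.7,'pics/a7.png')"
```

```text
clock: 8.4
eef_pos: [614.4, -64.9, 91.0]
tool_rot: [1.422, 1.565, 1.374]
force: [-0.5, 16.6, 2.1]
width: 39.5
clock: 8.6
eef_pos: [614.2, -64.6, 90.9]
tool_rot: [1.479, 1.566, 1.432]
force: [0.0, 1.3, 0.4]
width: 39.1
t 8.6 pos [614.2 -64.6  90.9] F [0.  1.3 0.4] w 39.1 
R(cols tool xyz)
 [[ 0.001  0.047  0.999]
 [ 0.005  0.999 -0.047]
 [-1.     0.005  0.   ]]
shift tool [-0.1 -2.3  0.3] turn [ 0.003  0.    -0.005] dist 2.3 rack [ -0.2 -16.8]
```

View pics/a7.png

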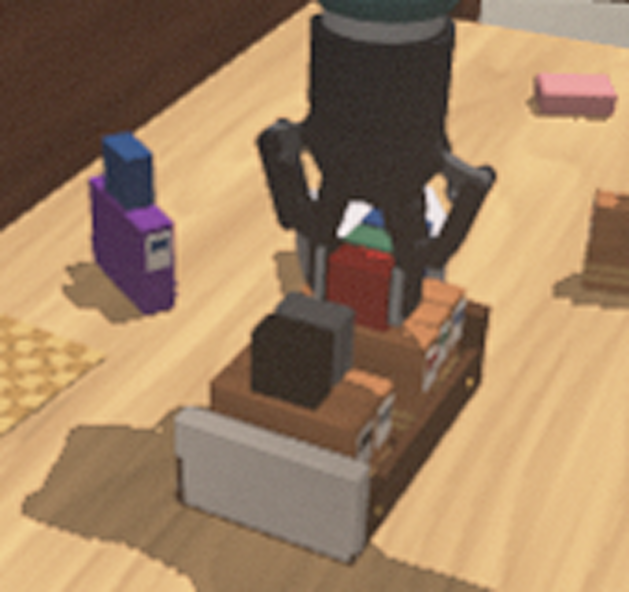

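Firm stop again (16.6 N): red, green and blue are packed at the far end, with one wide gap between grey (crop (330,330)) and red (360,285). Now release and fetch the loose form.

```bash
python3 -m handwheel '1 0 0 0 0 0 -0.005;1 0 0 0 0 0 0;1 0 0 0 0 0 0;1 -25 0 0 0 0 0;1 -35 0 0 0 0 0;1 -25 0 0 -0.133 0 0;1 0 -20 -17 -0.133 0 0;1 0 -39 -32 0 0 0;1 0 -39 -32 0 0 0;1 0 -39 -32 0 0 0'
python3 -c "
from h import *
go([487.2,-311.5,130],0.216);im=get_image('top');cv2.imwrite('pics/t8.png',im);crop('top',285,175,385,245,8,'pics/t8c.png',im)"
```

```text
clock: 9.65
eef_pos: [535.3, -221.9, 181.0]
tool_rot: [-0.721, 1.563, -0.481]
force: [1.3, 0.3, 0.2]
width: 85.3
t 9.65 pos [ 535.3 -221.9  181. ] F [1.3 0.3 0.2] w 85.3 
R(cols tool xyz)
 [[ 0.007 -0.238  0.971]
 [-0.004  0.971  0.238]
 [-1.    -0.005  0.006]]
shift tool [ 51.  -75.3 -68.4] turn [0.025 0.006 0.005] dist 113.8 rack [ -71.2 -177.8]
```

View pics/t8c.png

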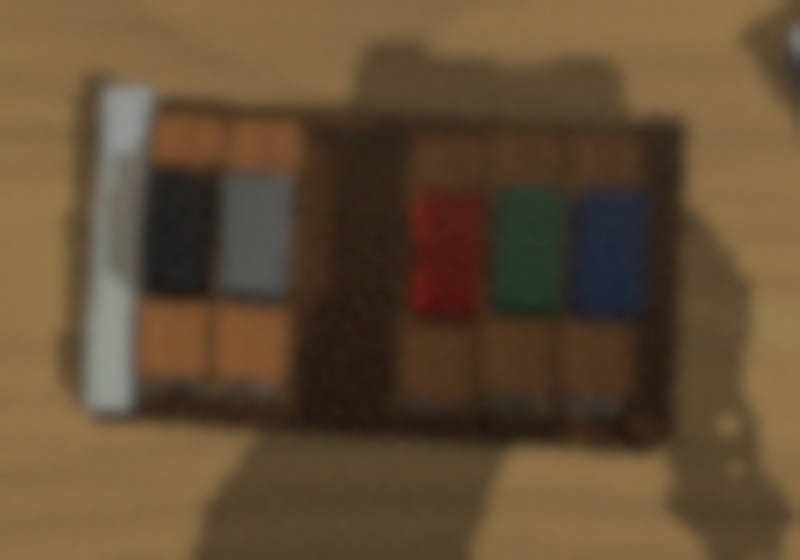

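Clear gap between grey (right edge ≈300 in the crop) and red (left edge ≈405). I compute the slot.

```bash
python3 -c "
from h import *
a=np.array([[302,140],[294,350],[413,160],[402,370]])/8+[284.95,174.95]
print('edges',rk(plane('top',a,78)).tolist())
t=np.array([[181,235],[257,236],[447,254],[529,250],[612,252]])/8+[284.95,174.95]
print('tabs',rk(plane('top',t,118)).tolist())
c=np.array([[104,84],[88,412],[684,122],[664,444]])/8+[284.95,174.95]
print('rack corners',plane('top',c,60)[:,:2].round(1).tolist(), plane('top',c,60)[:,:2].mean(0))
"
```

```text
edges [[38.1, 30.9], [-32.9, 29.0], [33.6, -6.8], [-37.2, -7.2]]
tabs [[-2.1, 67.3], [-0.8, 42.9], [-2.8, -18.4], [0.2, -44.6], [1.3, -71.3]]
rack corners [[676.5, 49.5], [563.7, 52.2], [665.9, -149.7], [555.7, -142.3]] [615.42687108 -47.59395559]
```

```bash
python3 -m handwheel '1 15 -30 -28 0.025 0.006 0.005;1 20 -30 -28 0 0 0;1 10 -10 -8 0 0 0;1 0 0 0 0 0 0;1 0 0 0 0 0 0'
python3 -c "
from h import *
go([487.2,-311.5,85],0.216);im=crop('side',380,60,500,190,4.5,'pics/a9.png')
for z in(85,98): print([((proj('side',[487.2+sx*42*.977,-311.5+sx*42*.214,z])[0]-[380,60])*4.5).round() for sx in(-1,1)])
"
```

```text
clock: 10.2
eef_pos: [481.7, -317.7, 138.3]
tool_rot: [-2.169, 1.558, -1.979]
force: [-0.4, 0.6, 0.7]
width: 85.1
t 10.2 pos [ 481.7 -317.7  138.3] F [-0.4  0.6  0.7] w 85.1 
R(cols tool xyz)
 [[-0.005 -0.189  0.982]
 [-0.012  0.982  0.189]
 [-1.    -0.011 -0.007]]
shift tool [53.2  5.7  7. ] turn [-0.026 -0.007  0.011] dist 53.9 rack [-120.  -276.2]
[array([344., 370.]), array([192., 352.])]
[array([349., 349.]), array([196., 331.])]
```

View pics/a9.png

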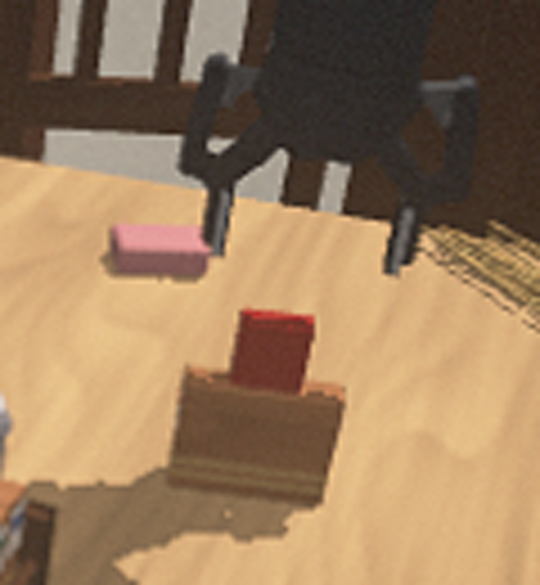

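The loose form (tab top at crop (277,317)) lies under the open fingers at (215,245) and (395,265), which need a small correction. Then down and grip.

```bash
python3 -m handwheel '1 0 6 7 -0.026 -0.007 0.011;1 0 0 0 0 0 0;1 15 0 0 0 0 0;1 15 0 0 0 0 0;1 0 0 0 0 0 0;1 0 0 0 0 0 0'
python3 -c "
from h import *
go([487.2,-311.5,85],0.216)"
```

```text
clock: 10.85
eef_pos: [496.7, -301.5, 111.7]
tool_rot: [-0.031, 1.561, 0.202]
force: [0.4, 0.6, -0.1]
width: 85.8
t 10.85 pos [ 496.7 -301.5  111.7] F [ 0.4  0.6 -0.1] w 85.8 
R(cols tool xyz)
 [[ 0.01  -0.231  0.973]
 [ 0.002  0.973  0.231]
 [-1.    -0.     0.01 ]]
shift tool [ 26.6  -7.5 -11.8] turn [0.018 0.01  0.   ] dist 30.0 rack [-105.8 -259.2]
```

```bash
python3 -m handwheel '1 0 -4 -6 0.018 0.01 0;1 0 -3 -5 0 0 0;1 0 0 0 0 0 0;1 0 0 0 0 0 0'
python3 -c "
from h import *
go([487.2,-311.5,85],0.216)"
```

```text
clock: 11.25
eef_pos: [488.2, -311.7, 114.0]
tool_rot: [-1.077, 1.568, -0.862]
force: [0.1, -0.3, 0.0]
width: 85.3
t 11.25 pos [ 488.2 -311.7  114. ] F [ 0.1 -0.3  0. ] w 85.3 
R(cols tool xyz)
 [[ 0.002 -0.213  0.977]
 [-0.002  0.977  0.213]
 [-1.    -0.003  0.001]]
shift tool [29.   0.5 -1. ] turn [-0.001  0.001  0.003] dist 29.0 rack [-113.7 -269.8]
```

```bash
python3 -m handwheel '1 13 0 0 0 0 0;1 13 0 0 0 0 0;1 0 0 0 0 0 0;1 0 0 0 0 0 0'
python3 -c "
from h import *
go([487.2,-311.5,85],0.216);im=crop('side',380,60,500,190,4.5,'pics/a10.png')"
```

```text
clock: 11.65
eef_pos: [487.9, -311.9, 85.3]
tool_rot: [-1.102, 1.568, -0.888]
force: [-0.9, -0.1, 0.8]
width: 85.4
t 11.65 pos [ 487.9 -311.9   85.3] F [-0.9 -0.1  0.8] w 85.4 
R(cols tool xyz)
 [[ 0.001 -0.213  0.977]
 [-0.002  0.977  0.213]
 [-1.    -0.002  0.001]]
shift tool [ 0.3  0.5 -0.6] turn [-0.002  0.001  0.002] dist 0.9 rack [-114.1 -270. ]
```

View pics/a10.png

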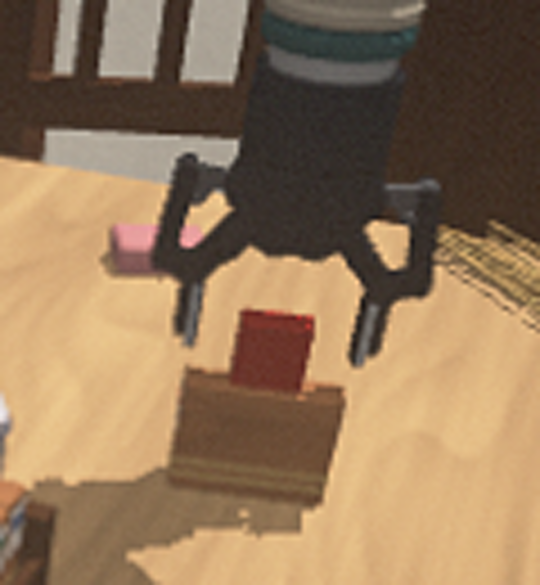

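The fingers straddle the tab centred (tips at crop (189,343), (362,362), tab at (274,350)). Close.

```bash
python3 -m handwheel '-1 0 0 0 0 0 0;-1 0 0 0 0 0 0;-1 0 0 0 0 0 0;-1 0 0 0 0 0 0;-1 0 0 0 0 0 0;-1 0 0 0 0 0 0;-1 0 0 0 0 0 0'
python3 -m handwheel '-1 -15 0 0 0 0 0;-1 -20 0 0 0 0 0;-1 -20 0 0 0 0 0;-1 -20 0 0 0 0 0;-1 -20 0 0 0 0 0;-1 -15 0 0 0 0 0;-1 0 0 0 0 0 0;-1 0 0 0 0 0 0'
python3 -c "
from h import *
go([*wr(1,10.5),200],YAW);im=crop('side',350,20,500,160,4.2,'pics/a11.png')
for c,ce,a,r,p in blobs('top',get_image('top')): print(c,ce.round(1),a)"
```

```text
clock: 12.4
eef_pos: [488.1, -311.7, 85.9]
tool_rot: [-1.022, 1.568, -0.808]
force: [0.7, -0.8, -1.3]
width: 39.1
clock: 13.2
eef_pos: [485.8, -310.5, 197.5]
tool_rot: [2.636, 1.568, 2.851]
force: [-0.5, -0.6, -1.3]
width: 39.0
t 13.2 pos [ 485.8 -310.5  197.5] F [-0.5 -0.6 -1.3] w 39.0 
R(cols tool xyz)
 [[-0.003 -0.213  0.977]
 [ 0.001  0.977  0.213]
 [-1.     0.002 -0.003]]
shift tool [ -2.7 238.8 186.1] turn [ 0.265 -0.003 -0.001] dist 302.8 rack [-116.2 -268.8]
red [340.5 206.1] 117
green [350.8 206.2] 97
blue [373.2 130.8] 96
blue [235.3 172.2] 276
blue [360.8 206.6] 97
yellow [203.  258.9] 87
```

View pics/a11.png

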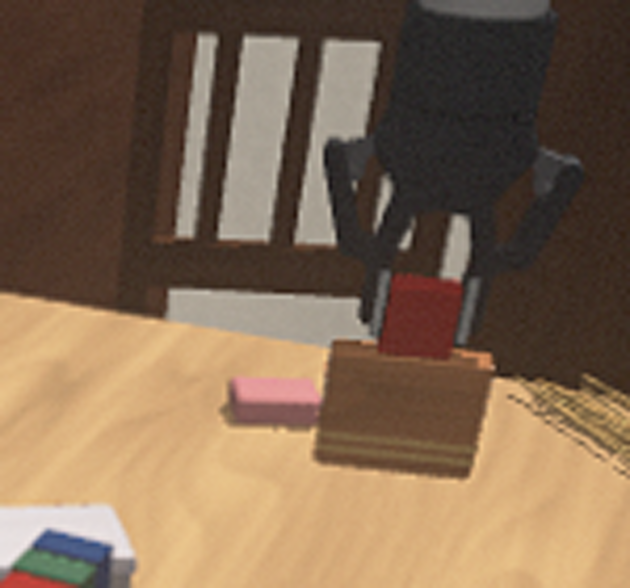

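Loose form held square and clear of the table (crop (405,400)). Raise above the row, turn to the rack's yaw, and carry it over.

```bash
python3 -m handwheel '-1 -15 0 0 0.13 0 0;-1 -15 0 0 0.135 0 0;-1 0 20 8 0 0 0;-1 0 36 15 0 0 0;-1 0 38 16 0 0 0;-1 0 38 16 0 0 0;-1 0 38 16 0 0 0;-1 0 36 15 0 0 0;-1 0 30 12 0 0 0;-1 0 0 0 0 0 0'
python3 -c "
from h import *
go([*wr(1,10.5),225],YAW)"
```

```text
clock: 14.3
eef_pos: [596.7, -73.2, 214.6]
tool_rot: [2.851, 1.547, 2.784]
force: [-0.6, 0.7, -1.1]
width: 39.5
t 14.3 pos [596.7 -73.2 214.6] F [-0.6  0.7 -1.1] w 39.5 
R(cols tool xyz)
 [[-0.022  0.067  0.997]
 [ 0.008  0.998 -0.067]
 [-1.     0.007 -0.023]]
shift tool [-10.5  37.   17.4] turn [-0.017 -0.023 -0.007] dist 42.2 rack [-17.3 -26.2]
```

```bash
python3 -m handwheel '-1 -5 14 7 -0.017 -0.023 -0.007;-1 -3 12 6 0 0 0;-1 0 5 3 0 0 0;-1 0 0 0 0 0 0;-1 0 0 0 0 0 0;-1 0 0 0 0 0 0'
python3 -c "
from h import *
go([*wr(1,10.5),225],YAW)"
```

```text
clock: 14.9
eef_pos: [612.5, -44.5, 217.7]
tool_rot: [-2.834, 1.561, -2.886]
force: [0.2, -0.5, -0.6]
width: 39.0
t 14.9 pos [612.5 -44.5 217.7] F [ 0.2 -0.5 -0.6] w 39.0 
R(cols tool xyz)
 [[-0.01   0.051  0.999]
 [-0.003  0.999 -0.051]
 [-1.    -0.003 -0.009]]
shift tool [-7.4  7.2  3.9] turn [-0.001 -0.009  0.003] dist 11.0 rack [-3.   3.2]
```

```bash
python3 -m handwheel '-1 0 7 4 0 -0.009 0.003;-1 0 0 0 0 0 0;-1 0 0 0 0 0 0'
python3 -c "
from h import *
go([*wr(1,10.5),205],YAW);im=get_image('side');cv2.imwrite('pics/s12.png',im);crop('side',260,40,430,240,3,'pics/a12.png',im)"
```

```text
clock: 15.2
eef_pos: [616.7, -39.5, 217.4]
tool_rot: [-2.034, 1.57, -2.089]
force: [-0.2, 0.1, -1.8]
width: 39.6
t 15.2 pos [616.7 -39.5 217.4] F [-0.2  0.1 -1.8] w 39.6 
R(cols tool xyz)
 [[-0.     0.054  0.999]
 [-0.001  0.999 -0.054]
 [-1.    -0.001 -0.   ]]
shift tool [12.4  2.   0. ] turn [-0.005 -0.     0.001] dist 12.6 rack [0.9 8.5]
```

View pics/a12.png

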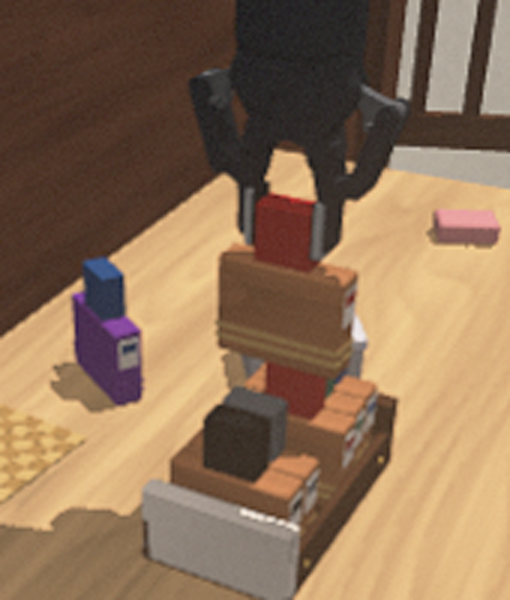

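```bash
python3 -c "
from h import *
im=cv2.imread('pics/s12.png');crop('side',305,110,405,220,5.4,'pics/a12b.png',im)"
```

```text
(no output)
```

View pics/a12b.png

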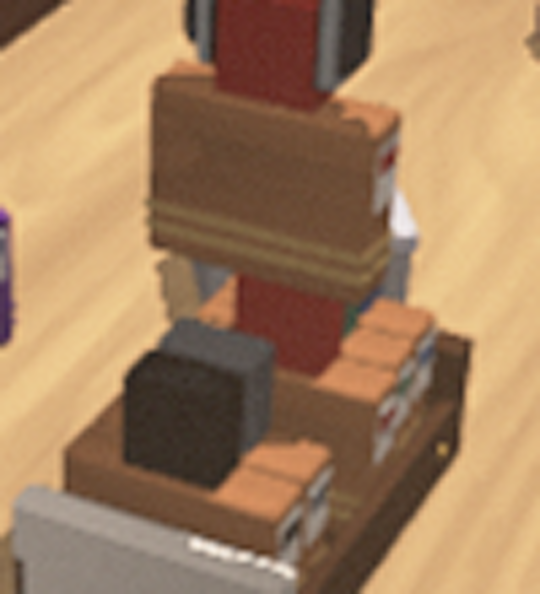

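```bash
python3 -c "
from h import *
f=lambda a,z: rk(plane('side',np.array(a)/5.4+[304.95,109.95],z)).tolist()
print('held bottom (near L, near R, far R)',f([[152,246],[368,298],[388,268]],131.5))
print('held shoulder near L,near R,far R',f([[155,78],[380,132],[400,112]],201.5))
print('red block nearR farR',f([[380,402],[407,368]],78))
print('grey far R, bound R, black near R',f([[330,443],[304,482],[282,525]],78))
"
```

```text
held bottom (near L, near R, far R) [[43.5, 14.1], [-44.0, 9.3], [-41.9, -15.4]]
held shoulder near L,near R,far R [[43.3, 15.6], [-45.0, 16.2], [-44.9, -2.5]]
red block nearR farR [[-47.5, -6.2], [-47.4, -34.7]]
grey far R, bound R, black near R [[-41.9, 29.5], [-43.8, 57.5], [-47.8, 85.4]]
```

```bash
python3 -c "
from h import *
im=cv2.imread('pics/s12.png');crop('side',325,90,385,170,7,'pics/a12c.png',im)"
```

```text
(no output)
```

View pics/a12c.png

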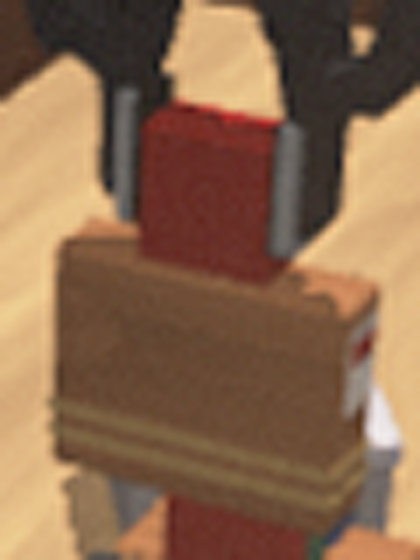

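```bash
python3 -c "
from h import *
f=lambda a,z: rk(plane('side',np.array(a)/7+[324.95,89.95],z)).tolist()
for dz in(0,4):
  print(dz,'bot',f([[57,460],[325,532],[362,487]],131.5+dz))
  print('sho',f([[60,245],[342,320],[380,292]],201.5+dz))
  print('tabtop',f([[142,128],[272,155]],241.5+dz), 'tab base',f([[140,255],[272,282]],201.5+dz))
  print('tips',f([[127,218],[285,255]],209.4+dz))
# expected projections if form centred at rack (0.9,8.5), underside 131.5
g=lambda x,y,z: ((proj('side',[*wr(x,y),z])[0]-[325,90])*7).round().tolist()
print('pred',[g(45.9,21.5,131.5),g(-44.1,21.5,131.5),g(-44.1,-4.5,131.5),g(45.9,21.5,201.5),g(-44.1,21.5,201.5),g(-44.1,-4.5,201.5)])
"
```

```text
0 bot [[43.2, 14.7], [-42.3, 14.0], [-41.5, -15.5]]
sho [[42.3, 18.0], [-44.6, 22.7], [-46.8, 1.3]]
tabtop [[17.5, 20.3], [-20.1, 19.9]] tab base [[20.0, 12.7], [-18.9, 10.4]]
tips [[26.6, 8.3], [-21.5, 8.8]]
4 bot [[39.9, 21.2], [-44.7, 20.5], [-43.9, -8.7]]
sho [[38.2, 26.0], [-47.6, 30.7], [-49.7, 9.6]]
tabtop [[13.1, 29.6], [-23.9, 29.1]] tab base [[16.2, 20.8], [-22.2, 18.5]]
tips [[22.5, 16.7], [-24.8, 17.1]]
pred [[38.0, 467.0], [320.0, 545.0], [356.0, 505.0], [42.0, 246.0], [342.0, 318.0], [378.0, 282.0]]
```

The held form seems to sit about 7 mm further from the white end at its bottom than at its tab, so it may be leaning in the grip. I wait and look again, after moving the form up clear of the row.

```bash
python3 -m handwheel '-1 0 2 0 -0.005 0 0;-1 0 0 0 0 0 0;-1 0 0 0 0 0 0;-1 0 0 0 0 0 0;-1 0 0 0 0 0 0;-1 0 0 0 0 0 0'
python3 -c "
from h import *
go([*wr(1,10.5),205],YAW);im=get_image('side');cv2.imwrite('pics/s13.png',im);crop('side',325,90,385,170,7,'pics/a13.png',im)
g=lambda x,y,z: ((proj('side',[*wr(x,y),z])[0]-[325,90])*7).round().tolist()
z=ctrl.read_state()['eef_pos'];y=rk(z)[1];z=z[2]-85.9
print('pred',[g(a,y+b,z+c) for c in(0,70) for a,b in((45.9,13),(-44.1,13),(-44.1,-13))])"
```

```text
clock: 15.85
eef_pos: [616.8, -37.2, 217.6]
tool_rot: [-1.821, 1.57, -1.87]
force: [-0.4, 0.1, -1.7]
width: 39.1
t 15.85 pos [616.8 -37.2 217.6] F [-0.4  0.1 -1.7] w 39.1 
R(cols tool xyz)
 [[-0.     0.049  0.999]
 [-0.001  0.999 -0.049]
 [-1.    -0.001 -0.   ]]
shift tool [12.6 -0.3  0. ] turn [ 0.001 -0.     0.001] dist 12.6 rack [ 0.9 10.7]
pred [[34.0, 470.0], [317.0, 548.0], [353.0, 508.0], [39.0, 249.0], [339.0, 320.0], [376.0, 284.0]]
```

View pics/a13.png

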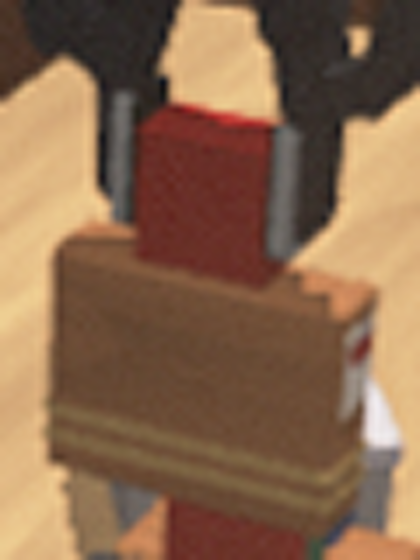

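```bash
python3 -c "
from h import *
def f(a,s,o,z): return plane('side',np.array(a,float)/s+np.array(o)-.05,z)[:,:2]
# standing reference (a9 crop): nearTL,nearTR,nearBL,nearBR
T=f([[187,367],[336,399]],4.5,(380,60),70);B=f([[170,486],[322,504]],4.5,(380,60),0)
print('standing T',T.round(1).tolist(),'B',B.round(1).tolist())
# a11 (held after lift) z=197.5-85.9=111.6
T=f([[333,342],[485,368]],4.2,(350,20),181.6);B=f([[316,462],[468,478]],4.2,(350,20),111.6)
print('a11 T',T.round(1).tolist(),'B',B.round(1).tolist())
T=f([[57,246],[338,320]],7,(325,90),201.7);B=f([[50,462],[324,534]],7,(325,90),131.7)
print('a13 T',rk(T).tolist(),'B',rk(B).tolist())
"
```

```text
standing T [[531.6, -313.8], [446.3, -313.2]] B [[526.4, -296.6], [440.5, -317.4]]
a11 T [[529.1, -307.6], [443.4, -308.0]] B [[524.7, -296.2], [439.0, -316.3]]
a13 T [[42.5, 19.5], [-43.9, 23.7]] B [[44.3, 17.2], [-42.6, 15.5]]
```

Corner picks by eye are too noisy to judge the lean (±6 mm), so I measure edges sub-pixel along columns.

Run:
```python
from h import *
def prof(f,cols,r0,r1):
    im=cv2.imread(f).astype(int)
    for u in cols: print(u,' '.join('%d/%d'%(im[v,u,2],im[v,u,0]) for v in range(r0,r1)))
print('s13');prof('pics/s13.png',(336,340,366,370),122,168)
print('s0');prof('pics/side0.png',(422,426,430,446,450),138,174)
```

```text
s13
336 219/114 170/74 121/59 129/62 129/63 117/58 108/54 109/53 105/52 103/54 106/51 111/57 104/50 107/53 101/46 107/53 110/55 109/56 106/53 106/55 103/51 102/51 100/50 104/52 103/52 107/53 117/61 126/68 116/60 111/55 118/61 122/65 111/55 107/52 110/57 130/73 149/86 144/82 146/86 148/85 147/85 147/86 140/81 139/78 138/78 137/80
340 191/88 169/75 116/55 126/60 131/63 128/61 118/58 112/56 109/53 107/53 104/55 104/55 101/50 98/46 103/51 103/51 107/54 108/52 104/51 101/50 100/51 99/48 101/51 102/52 104/53 104/54 108/55 119/62 129/72 116/59 110/56 121/63 123/66 113/57 108/53 100/48 111/63 127/84 133/87 137/85 142/85 150/87 147/85 147/84 150/86 151/88
366 94/85 91/81 92/82 96/90 112/90 161/94 173/82 124/61 125/61 131/63 134/65 137/66 125/62 114/57 117/59 114/55 114/55 114/59 110/54 111/56 105/53 105/54 107/54 109/56 107/53 111/56 107/54 106/52 108/51 111/57 108/52 107/51 109/55 110/56 118/60 128/69 121/64 111/53 122/66 126/69 113/60 105/51 105/53 103/47 111/45 114/46
370 75/52 159/93 228/131 235/138 228/133 222/129 208/112 203/93 204/90 187/86 126/60 133/62 134/64 123/61 116/58 115/54 113
[... 809 characters left out ...]
112/56 107/55 106/56 106/54 98/47 101/55 101/54 104/52 103/55 100/51 107/59 105/54 106/54 105/55 112/60 123/67 117/61 115/62 121/64 111/55 105/51 113/61 130/75 139/81 131/76 164/96
446 105/43 107/46 107/42 103/40 103/41 104/43 100/38 100/40 115/47 157/67 173/81 112/57 113/57 113/58 110/56 109/57 103/52 104/53 102/54 105/52 106/54 106/54 108/54 107/54 108/55 109/56 117/61 122/63 116/61 116/61 118/65 112/60 104/54 115/64 130/75 178/103
450 215/122 213/121 215/123 215/122 214/123 217/125 213/119 187/82 197/90 201/88 197/90 142/64 111/57 112/53 111/58 111/56 107/54 104/54 106/53 104/51 110/56 106/54 106/53 109/56 111/57 108/52 109/55 118/63 120/64 109/56 118/66 116/64 99/51 109/56 175/97 228/131
```

Run:
```python
from h import *
# standing form near-face line prediction: centre (487.9,-311.8), yaw .216
c=np.array([487.9,-311.8]);a=.216;ux=np.array([np.cos(a),np.sin(a)]);uy=np.array([-np.sin(a),np.cos(a)])
def line(P,Q,cols): return [round(float(np.interp(u,*(lambda s:(s[:,0],s[:,1]))(np.array(sorted([P.tolist(),Q.tolist()]))))),1) for u in cols]
P=lambda x,y,z:proj('side',[*(c+x*ux+y*uy),z])[0]
for z in(70,0): print('s0 near z',z,line(P(45,13,z),P(-45,13,z),(422,426,430,446,450)))
print('s0 corners',P(45,13,0),P(-45,13,0))
im=cv2.imread('pics/s13.png').astype(int)
for u in(345,352,358,366,370): print(u,' '.join('%d/%d'%(im[v,u,2],im[v,u,0]) for v in range(154,176)))
c=wr(.9,10.7);a=YAW;ux=UX;uy=UY
for z in(201.7,131.7): print('s13 near z',z,line(P(45,13,z),P(-45,13,z),(336,340,345,352,358,366,370)))
```

```text
s0 near z 70 [145.7, 146.2, 146.7, 148.6, 149.0]
s0 near z 0 [169.7, 170.2, 170.7, 172.8, 173.3]
s0 corners [416.08217834 168.93636365] [450.68009308 173.41504929]
345 117/60 124/66 118/64 107/52 103/50 97/58 104/87 111/100 107/96 137/93 181/89 197/87 199/89 208/94 188/85 168/81 153/86 89/84 90/80 91/81 88/78 92/83
352 119/62 110/52 119/60 123/66 114/60 104/52 107/55 104/49 100/40 111/46 108/39 110/45 107/39 108/43 105/37 112/46 111/42 108/43 99/62 92/85 91/80 92/82
358 121/63 126/66 116/61 111/54 123/66 119/62 104/53 102/50 102/50 104/50 108/43 106/40 110/44 106/36 109/44 105/40 108/44 108/40 108/42 109/43 112/49 108/41
366 109/55 110/56 118/60 128/69 121/64 111/53 122/66 126/69 113/60 105/51 105/53 103/47 111/45 114/46 113/43 109/36 113/42 112/43 112/43 109/41 110/41 109/41
370 111/56 111/58 113/57 127/67 136/71 117/60 105/51 119/64 121/63 113/60 105/53 108/54 97/56 72/60 66/61 67/60 96/65 156/80 198/91 212/97 214/95 204/93
s13 near z 201.7 [126.8, 127.8, 128.9, 130.6, 132.0, 133.9, 134.9]
s13 near z 131.7 [158.8, 159.9, 161.3, 163.2, 164.9, 167.1, 168.2]
```

Edge lines and band positions match the prediction for an upright form centred at rack y=10.7 (no lean; my corner picks had mistaken a shaded shoulder for the edge). The slot is -6..30, so I lower it now, checking just before entry.

```bash
python3 -m handwheel '-1 8 0 0 0 0 0;-1 10 0 0 0 0 0;-1 7 0 0 0 0 0;-1 0 0 0 0 0 0;-1 0 0 0 0 0 0'
python3 -c "
from h import *
go([*wr(1,11),94],YAW)"
```

```text
clock: 16.4
eef_pos: [616.2, -37.4, 189.4]
tool_rot: [-2.799, 1.569, -2.848]
force: [0.2, 0.6, -1.1]
width: 39.2
t 16.4 pos [616.2 -37.4 189.4] F [ 0.2  0.6 -1.1] w 39.2 
R(cols tool xyz)
 [[-0.002  0.049  0.999]
 [-0.001  0.999 -0.049]
 [-1.    -0.001 -0.002]]
shift tool [95.4  0.5  0.8] turn [ 0.001 -0.002  0.001] dist 95.4 rack [ 0.3 10.6]
```

```bash
python3 -m handwheel '-1 8 0 0 0 0 0;-1 6 0 1 0 0 0;-1 0 0 0 0 0 0;-1 0 0 0 0 0 0'
python3 -c "
from h import *
go([*wr(1,11),94],YAW);im=crop('side',285,100,405,220,5,'pics/a14.png')"
```

```text
clock: 16.8
eef_pos: [617.4, -37.4, 174.2]
tool_rot: [-2.8, 1.569, -2.849]
force: [-0.1, 0.3, -1.1]
width: 39.0
t 16.8 pos [617.4 -37.4 174.2] F [-0.1  0.3 -1.1] w 39.0 
R(cols tool xyz)
 [[-0.002  0.049  0.999]
 [-0.001  0.999 -0.049]
 [-1.    -0.001 -0.002]]
shift tool [80.2  0.4 -0.5] turn [ 0.001 -0.002  0.001] dist 80.2 rack [ 1.6 10.6]
```

View pics/a14.png

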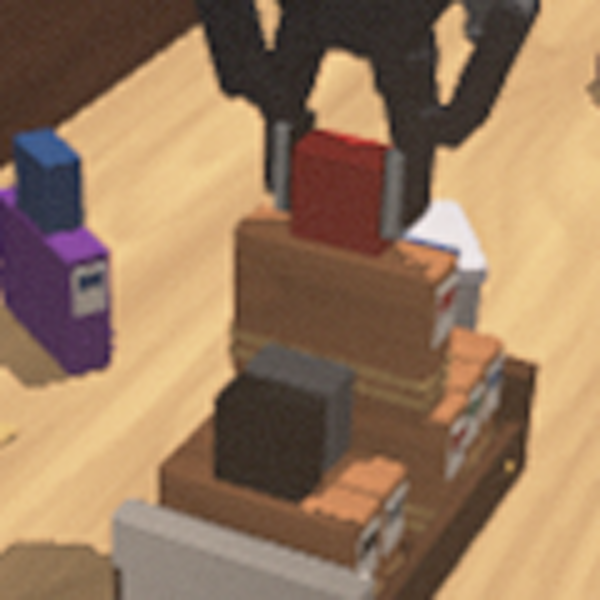

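Form is poised between grey (crop (300,380)) and red (visible below at (430,425)), its ends in line with the row. Lower in small steps with force checks.

```bash
python3 -m handwheel '-1 5 0 0 0 0 0;-1 6 0 0 0 0 0;-1 6 0 0 0 0 0'
python3 -m handwheel '-1 6 0 0 0 0 0;-1 6 0 0 0 0 0;-1 0 0 0 0 0 0'
python3 -c "
from h import *
go([*wr(1,11),94],YAW)"
```

```text
clock: 17.15
eef_pos: [618.3, -37.4, 157.3]
tool_rot: [-0.453, 1.57, -0.502]
force: [-0.1, 0.3, -1.7]
width: 39.2
clock: 17.45
eef_pos: [617.4, -37.5, 142.8]
tool_rot: [-2.69, 1.569, -2.74]
force: [-0.5, 0.2, -1.4]
width: 39.2
t 17.45 pos [617.4 -37.5 142.8] F [-0.5  0.2 -1.4] w 39.2 
R(cols tool xyz)
 [[-0.001  0.049  0.999]
 [-0.001  0.999 -0.049]
 [-1.    -0.001 -0.001]]
shift tool [48.8  0.5 -0.5] turn [ 0.001 -0.001  0.001] dist 48.8 rack [ 1.5 10.5]
```

Underside is at about 57 mm, between the blocks and above the side walls, with no contact. Continue.

```bash
python3 -m handwheel '-1 5 0 0 0 0 0;-1 5 0 0 0 0 0'
python3 -m handwheel '-1 5 0 0 0 0 0;-1 5 0 0 0 0 0'
python3 -m handwheel '-1 5 0 0 0 0 0;-1 5 0 0 0 0 0;-1 0 0 0 0 0 0'
python3 -c "
from h import *
go([*wr(1,11),94],YAW)"
```

```text
clock: 17.65
eef_pos: [617.9, -37.4, 132.6]
tool_rot: [-1.837, 1.57, -1.886]
force: [-0.3, 0.5, -2.8]
width: 39.4
clock: 17.85
eef_pos: [618.0, -37.4, 121.9]
tool_rot: [-1.191, 1.57, -1.24]
force: [-0.6, 0.1, -1.4]
width: 39.2
clock: 18.15
eef_pos: [617.5, -37.5, 110.0]
tool_rot: [-2.718, 1.569, -2.767]
force: [-0.6, -0.1, -0.8]
width: 39.6
t 18.15 pos [617.5 -37.5 110. ] F [-0.6 -0.1 -0.8] w 39.6 
R(cols tool xyz)
 [[-0.001  0.049  0.999]
 [-0.001  0.999 -0.049]
 [-1.    -0.001 -0.001]]
shift tool [16.   0.4 -0.7] turn [ 0.001 -0.001  0.001] dist 16.0 rack [ 1.6 10.5]
```

In past the walls (underside about 24 mm) without contact. Last 16 mm gently.

```bash
python3 -m handwheel '-1 4 0 0 0 0 0;-1 4 0 0 0 0 0;-1 3 0 0 0 0 0;-1 0 0 0 0 0 0'
python3 -m handwheel '-1 2 0 0 0 0 0;-1 0 0 0 0 0 0'
python3 -m handwheel '-1 2 0 0 0 0 0'
python3 -m handwheel '-1 1 0 0 0 0 0'
```

```text
clock: 18.55
eef_pos: [617.7, -37.4, 98.2]
tool_rot: [-2.523, 1.57, -2.572]
force: [-1.2, 0.4, -1.3]
width: 38.8
clock: 18.75
eef_pos: [617.8, -37.4, 96.1]
tool_rot: [-2.381, 1.57, -2.431]
force: [-0.4, 0.1, -1.3]
width: 39.6
clock: 18.85
eef_pos: [618.2, -37.4, 94.4]
tool_rot: [-1.085, 1.57, -1.134]
force: [0.4, 0.8, -1.1]
width: 39.3
clock: 18.95
eef_pos: [618.1, -37.3, 93.9]
tool_rot: [-1.418, 1.57, -1.467]
force: [-3.9, -0.4, 8.8]
width: 39.0
```

Floor touched at 93.9 (exactly as expected), 8.8 N. Now slide it gently up to the red mate.

```bash
python3 -m handwheel '-1 0 0 0 0 0 0;-1 0 -2 0 0 0 0;-1 0 -2 0 0 0 0'
python3 -m handwheel '-1 0 -1.5 0 0 0 0'
python3 -m handwheel '-1 0 -1.5 0 0 0 0'
python3 -c "
from h import *
go([*wr(1,7),94],YAW)"
```

```text
clock: 19.25
eef_pos: [618.3, -38.4, 94.2]
tool_rot: [1.177, 1.567, 1.131]
force: [-1.3, 4.6, -0.6]
width: 39.3
clock: 19.35
eef_pos: [618.2, -38.4, 94.2]
tool_rot: [1.303, 1.566, 1.258]
force: [-1.2, 3.1, -1.1]
width: 39.0
clock: 19.45
eef_pos: [618.2, -38.5, 94.2]
tool_rot: [1.356, 1.564, 1.311]
force: [-0.9, 5.2, 1.2]
width: 39.0
t 19.45 pos [618.2 -38.5  94.2] F [-0.9  5.2  1.2] w 39.0 
R(cols tool xyz)
 [[ 0.002  0.044  0.999]
 [ 0.007  0.999 -0.044]
 [-1.     0.007  0.001]]
shift tool [ 0.2 -2.5 -1.5] turn [ 0.006  0.001 -0.007] dist 3.0 rack [2.5 9.5]
```

Contact with the mate at y=9.5, which matches red's stop at -16.8 plus 26 mm. Release and rise.

```bash
python3 -m handwheel '-1 0 0 0 0.005 0 -0.007;-1 0 0 0 0 0 0;1 0 0 0 0 0 0;1 0 0 0 0 0 0;1 0 0 0 0 0 0;1 0 0 0 0 0 0;1 -10 0 0 0 0 0;1 -20 0 0 0 0 0;1 -30 0 0 0 0 0;1 -30 0 0 0 0 0'
python3 -m handwheel '1 -30 0 0 0 0 0;1 -20 -30 0 0 0 0;1 0 -45 -10 0 0 0;1 0 -45 -10 0 0 0;1 0 -45 -10 0 0 0;1 0 -45 -10 0 0 0;1 0 -45 -10 0 0 0;1 0 -45 0 0 0 0;1 0 0 0 0 0 0'
python3 -c "
from h import *
st();im=get_image('top');cv2.imwrite('pics/tf.png',im);crop('top',285,175,385,245,8,'pics/tfc.png',im)
im=get_image('side');cv2.imwrite('pics/sf.png',im);crop('side',280,120,420,250,5,'pics/sfc.png',im)"
```

```text
clock: 20.45
eef_pos: [615.5, -44.7, 184.5]
tool_rot: [-2.309, 1.561, -2.363]
force: [1.1, -0.0, -0.2]
width: 85.5
clock: 21.35
eef_pos: [552.2, -351.6, 252.9]
tool_rot: [-0.754, 1.553, -0.803]
force: [0.0, 0.2, -0.0]
width: 85.4
t 21.35 pos [ 552.2 -351.6  252.9] F [ 0.   0.2 -0. ] w 85.4 
R(cols tool xyz)
 [[ 0.012  0.049  0.999]
 [-0.013  0.999 -0.049]
 [-1.    -0.012  0.013]]
```

View pics/tfc.png

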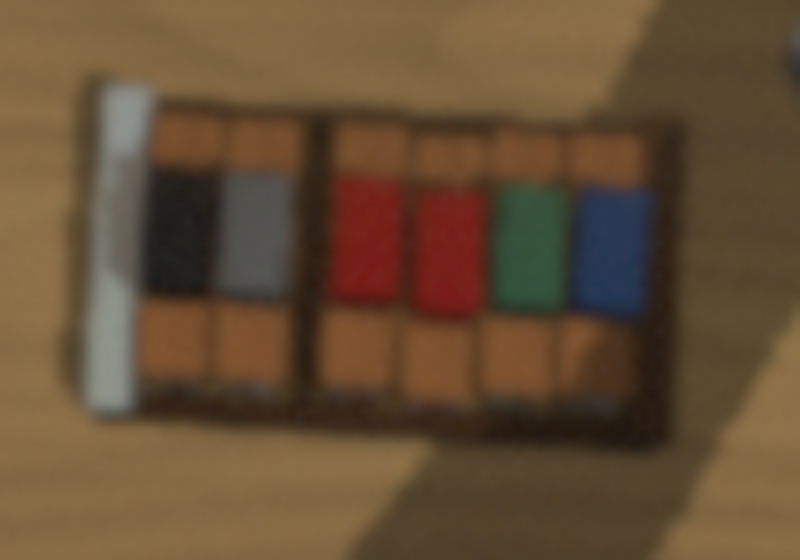

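View pics/sfc.png

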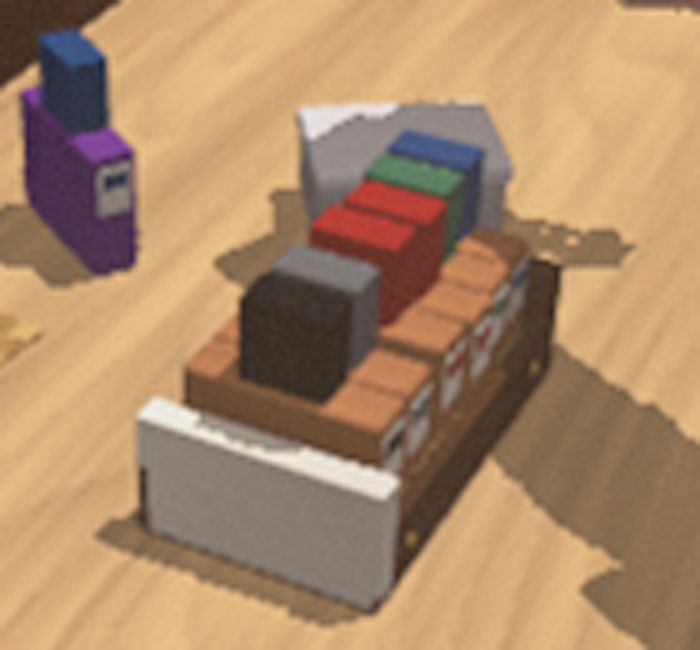

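View pics/tf.png

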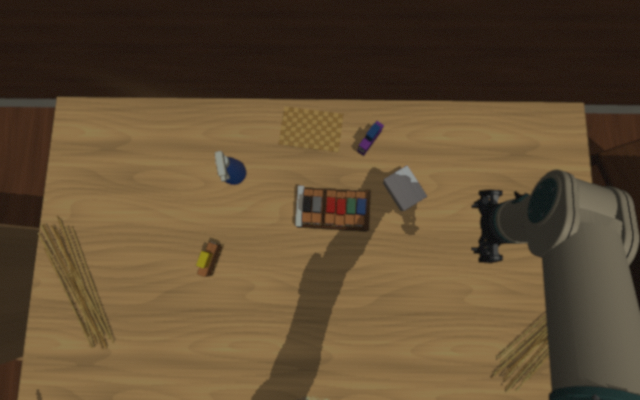

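Top crop: row is black (180), grey (255), loose red (367), mate (450), green (530), blue (612), with the two reds side by side and the spare gap between grey and the reds. The side crop shows all shoulders level and upright. In the full view, yellow (205,259), bottle (234,170) and tin (405,188) are where they were. Hand in.

```bash
python3 -m handwheel '1 0 0 0 0 0 0;1 0 0 0 0 0 0'; python3 -c "
from h import *
im=cv2.imread('pics/tf.png')
for c,ce,a,r,p in blobs('top',im,30): print(c,ce.round(1),a,rk(plane('top',[ce],118))[0])
print(ctrl.finish_job())"
```

```text
clock: 21.65
eef_pos: [555.8, -340.0, 253.9]
tool_rot: [-0.266, 1.556, -0.303]
force: [-0.3, 0.5, -0.1]
width: 85.5
red [330.4 204.3] 110 [1.8 8.6]
red [340.6 206. ] 114 [ -1.  -17.6]
green [350.7 206.2] 94 [  0.1 -43.8]
green [626.2 396.6] 139 [-414.1 -721. ]
blue [373.3 130.8] 98 [205.5 -93. ]
blue [235.1 172.2] 266 [ 70.4 262.4]
blue [360.7 206.7] 102 [  0.6 -69.5]
yellow [203.  258.8] 84 [-157.4  321.3]
the job is handed in; nothing more can be done
None
```

The loose red-tabbed form is back in the rack, standing on the floor against the other red-tabbed form, on the white-end side. I handed the job in at about 21.7 s.

**What I did:**
- I slid grey and black up to the white end, and red, green and blue to the other end, without lifting any of them.
- I then lowered the loose form into the gap until it touched the floor at the expected height (8.8 N).
- I slid it up to the mate and let go.

**Last checks:**
- **Order:** from the white end, the row is black, grey, red, red, green, blue. All six stand upright with level shoulders.
- **Spacing:** the two red tabs measure 26.2 mm apart, which is one form thickness. The spare room is between grey and the placed form.
- **Bystanders:** yellow's measured position shifted by no more than half a pixel, and the bottle and tin look unmoved in the last pictures.
- **Forces:** the highest wrist force I read was about 17 N, from pressing against the end stops.

**Where checks disagreed:** before lowering, corners picked by eye in the side view suggested the form was leaning. Measuring the edges more finely showed it was upright. The two cameras differed by 2–4 mm on some points, and the stops by touch agreed with the top view to about 2 mm.

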